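# Free the glued joggle bar from the ratchet press and lay it in the drying cradle

## Robot

A 6-joint arm with a two-finger parallel gripper is mounted at the origin on a cart in front of the work surface, level with it; the furniture and walls round the work are solid. World frame = base frame: x ahead of the robot, y to its left, z up, the work surface at z = 0. Lengths are in m, angles in rad, forces in N, time in s.
With the tool pointing down it reaches from about 0.35 to 0.975 m from the base axis. Payload 4.9 kg.
Tool frame: the origin (TCP) lies at the very end of the fingers, on their centre line; the grasp point (between the pads) lies 19 mm behind it; x points along the fingers, y is the direction in which the jaws open and shut, and the axes are right-handed (so a half turn about x gives the same grasp; the last joint's range is limited). The gripper opens to 85 mm and grips with 20 to 120 N. Pads are 22 mm wide; open, the fingers measure 114 mm over their backs; the gripper's body (76 mm by 85 mm) begins 54 mm behind the grasp point. The pads swing forward as they close: fully open they stand 13 mm farther back than shut.
Start: joints at [-0.119, 0.053, 1.613, -0, 1.476, -0.119], TCP at [0.625, 0, 0.231] pointing down, gripper open.
Joint ranges: [-3.01, 3.01], [-1.01, 2.22], [0.06, 2.58], [-1.02, 4.17], [0.09, 2.62], [-3.14, 3.14]. Speed limits (rad/s): [2.57, 2.57, 3.14, 3.14, 3.14, 3.14].

## Interface

Orientations are given as a rotation vector (axis times angle).
In Python, from station import ctrl gives the robot as it stands. The module is installed in compiled form; this text tells all that it offers.
- The arm moves only by the shell command python3 -m handwheel 'ROWS' [FORCE]. ROWS is JSON, one flat list of numbers, 7 for each row, row after row: the opening, from 0 (shut) to 1 (fully open), then the shift along the tool's x, y, z in m, then the turn, a rotation vector about the tool's x, y, z in degrees. A call has 1 to 12 rows; each row is the pose to reach, as a shift and turn from the pose commanded when the call began, along the tool's axes at that moment; what a row does not reach only later rows make up. A row lasts 1/12 s, in which the tool goes at most 41.7 mm and 7.16 degrees, less where a joint would pass 70% of its speed; a pose out of reach is approached as far as the arm can. A call with a gripper value outside its range is refused whole. The fingers move at their own pace and stop on an object; FORCE is the grip in N (left out, the last holds). Time passes only in rows, so rows that repeat a pose let the fingers close. It gives the time, the measured TCP pose, the force and the opening at its end, in the units of the state.
- ctrl.get_obs(): the state, without advancing time (a new reading comes with each control period).
- ctrl.get_image(name): name is "scene" or "side" or "wrist"; returns (picture, depth): 480x640x3 uint8, blue, green, red; 480x640 float32, m along the optical axis (not along the pixel's ray), 0 where there is no reading.
- ctrl.camera_params(name): a dict with "fov_y" (degrees; the focal length in pixels is half the picture's height over the tangent of half this angle, whatever the lens; pixels are square), "cx", "cy" (the principal point, pixels), "R" (3x3) and "t" (3): a world point X has camera coordinates R X + t; the wrist camera has in their place "hand_eye" (4x4, takes a point from camera to tool coordinates, whose origin is the TCP and whose axes are the tool frame's). Camera axes: x right, y down, z forward; pixel columns grow to the right and rows downward; lengths in m; the calibration is good to about 2 mm. A picture is of the moment at which its call begins: read the wrist's pose just before it. camera_params takes no time and is no camera call.
- ctrl.finish_job(): hands the job in, once; it reports no verdict.
The state is a dict: "t": time; "q": joint angles; "dq": joint speeds; "effort": joint torques, N m; "tool_pos": TCP position; "tool_rot": TCP orientation; "contact_force": force on the tool from outside, world axes, zero at the start; "wrist_torque": the same for the moment, N m; "opening": finger opening in m.
Only numpy, scipy, OpenCV 4.12 (cv2) and the standard library are available. Lean on these libraries where they do the work, as an engineer would, in place of code of your own. Each camera call takes 0.05 s, during which the arm holds its last target.

## Task

The glue has set: lift the pawl of the ratchet press right up so that it lets go of the rack, pull the jaw fully back by its wooden knob and leave it there, then take the Z-bent wooden bar out of the press and lay it flat in the drying cradle, turned and centred so that both of its ends rest at the bottom of the two forked notches. Do not push aside or knock over the pot, the jar, the spirit lamp or the tin standing round the work.

Things in the scene. Friction and masses are not known exactly. Their poses are not given: they have to be found in the camera images.
- press: Ratchet press fixed to the bench: wooden bed 16 mm thick, from x = -165 to +120 and y = -85 to +85 mm in its own frame. Origin on the bench, z up. The jaw clamps towards press +x and opens towards -x. A steel guide rail 24 mm wide (top 30 mm above the bench) runs along x at y = 0. Cheek plates by the pawl pivot: x = -167 to -133 mm, 49 mm wide over all, tops 66 mm above the bench.
- pawl (a joint): Pawl hinge, rad: 0 = down, its tooth behind a rack tooth so that the jaw cannot open; grows as the tooth end is lifted; 1.25 = stop, about upright. Clear of the rack above 0.2. The pivot is stiff (about 0.07 N m), so the pawl stays where it is left.
- pawl_tab (a point): Middle of the upright steel finger tab on the pawl's free end (12 x 12 mm in plan; its top is 8 mm above this point, the pawl arm 24 mm below). Swings with the pawl about pawl_pivot in the press's x-z plane, up and over towards press -x. Pawl down: at (-107, 0) mm in the press frame, 86 mm above the bench, 43 mm to press +x of the pivot and 33 mm above it. Can be pinched across (press y).
- pawl_pivot (a point): Pivot axis of the pawl (parallel to the press's y axis), at (-150, 0) mm in the press frame, 53 mm above the bench.
- jaw (a joint): Slide of the stepped jaw and its rack bar, m: 0 = clamped, 0.05 = fully back (stop); grows towards press -x. About 2 N friction; blocked while the pawl is down. Its two pads (press y = +62 and -62 mm, 20 mm wide) have lips 12 mm over the bar's end legs, tops 58 mm above the bench. Cross beam: 146 mm wide, x = 4 to 20 mm in the press frame when clamped, top 54 mm above the bench.
- jaw_knob (a point): Middle of the round wooden knob on the jaw's rack bar (24 mm in diameter, 27 mm high, top 85 mm above the bench, this point 72 mm above the bench); clamped it stands at (-20, 0) mm in the press frame. The rack bar below it is 20 mm wide, top 45 mm above the bench, rack teeth to 52 mm. Moves with the jaw.
- press_nest (a point): Where the clamped bar's origin lies: (70, 0) mm in the press frame, 30 mm above the bench. On the bar's press +x side two steel stop posts (14 mm thick, tops 56 mm above the bench) stand at (102.5, -62) and (66.5, +62) mm; their 28 mm collars, tops 30 mm above the bench, carry its end legs and the rail its middle.
- joggle_bar: Z-bent laminated wooden bar, pale with two dark glue lines, 160 x 50 mm over all, 14 mm thick, 20 mm high, 110 g. Origin: centre of its underside. End leg A runs along y at x = +18 mm from y = -28 to -80, end leg B at x = -18 mm from y = +28 to +80; the middle leg joins (18, -28) and (-18, 28): grasp it across at the centre. A half turn gives the same shape. Starts parallel to the press.
- end_a (a point): End face of leg A, mid height (10 mm above the underside): (18, -80) mm in the bar's frame.
- end_b (a point): End face of leg B, mid height: (-18, +80) mm in the bar's frame.
- cradle: Fixed drying cradle: plywood board 86 x 186 mm, 12 mm thick, with two wooden forked blocks (26 mm long in y). Origin: centre of the board's underside on the bench; its x, y axes are those of the bar when it lies in place (or half a turn from them).
- cradle_seat (a point): Where the seated bar's origin belongs: centre of the cradle, 40 mm above the bench.
- notch_a (a point): Middle of the floor of one notch, at (18, -63) mm in the cradle frame, 40 mm above the bench. The notch runs along the cradle's y, is 20 mm wide, 14 mm deep with straight walls and flares above that to 36 mm at 69 mm above the bench.
- notch_b (a point): Middle of the floor of the other notch, alike, at (-18, +63) mm in the cradle frame.
- brush_pot: Loose bystander: dark green tin pot, 72 mm across and 96 mm high, with brushes up to 210 mm. Origin under its middle.
- shellac_jar: Loose bystander: amber brown jar with pale lid, 60 mm across, 84 mm high. Origin under its middle.
- spirit_lamp: Loose bystander: round brass spirit lamp, 68 mm across, 70 mm high. Origin under its middle.
- lamp_shade (a point): Middle of the lower rim of the fixed desk lamp's black shade, about 250 mm across, which hangs over the back right of the bench 0.406 m above it; its two black arms rise behind it and to the right (y below -0.3, 0.5 to 0.6 m above the bench near the shade). Keep wrist and arm clear: swing in close to the robot when coming from its right side.
- tin_1: Loose bystander: flat round green-lidded tin, 67 mm across, 22 mm high. Origin under its middle.

How it is judged:
On the way, in this order (a step that is already met when the one before it is completed fails the run):
1. the pawl is lifted well clear of the rack (over 0.6 rad) (value of joint pawl above 0.6 rad), for 0.2 s.
2. the jaw is slid back (at least 42 of its 50 mm) (value of joint jaw above 0.042 m), for 0.2 s.
3. the bar is out of the press (over 120 mm from its place there) (distance between joggle_bar and press_nest above 0.12 m), for 0.1 s.
At the end, for the whole second after the job is handed in: The bar lies at rest, flat in the cradle: both of its ends on the notch floors (end centres 46 to 55 mm above the bench), its centre within 7 mm of the cradle's across the notches and within 16 mm along them, its long axis within 0.1 rad of the cradle's; the jaw is still back (at least 42 mm) (x of joggle_bar in the frame of cradle between -0.007 and 0.007 m and y of joggle_bar in the frame of cradle between -0.016 and 0.016 m and z of end_a in the frame of cradle between 0.046 and 0.055 m and z of end_b in the frame of cradle between 0.046 and 0.055 m and angle between the y axis of joggle_bar and the y axis of cradle, either way round below 0.1 rad and linear speed of joggle_bar below 0.02 m/s and value of joint jaw above 0.042 m); the robot touches nothing.
It fails at once if the pot is pushed more than 40 mm or tipped (distance of brush_pot from where it was at the start of the episode above 0.04 m or angle between brush_pot's own z axis and vertical above 0.4 rad).
It fails at once if the jar is pushed more than 40 mm or tipped (distance of shellac_jar from where it was at the start of the episode above 0.04 m or angle between shellac_jar's own z axis and vertical above 0.4 rad).
It fails at once if the spirit lamp is pushed more than 40 mm or tipped (distance of spirit_lamp from where it was at the start of the episode above 0.04 m or angle between spirit_lamp's own z axis and vertical above 0.4 rad).
It fails at once if the tin is pushed more than 40 mm or tipped (distance of tin_1 from where it was at the start of the episode above 0.04 m or angle between tin_1's own z axis and vertical above 0.4 rad).
It also fails if it takes over 64 s, if anything falls off the work surface, if the arm or the gripper's body presses on something with over 40 N, if the wrist force passes 120 N, or if a joint passes its speed limit or range.

## Working session

There is one attempt and no reset: what is moved stays moved. The work goes in short steps, Python scripts to look and compute and a shell command to move; the robot and the scene stay as the last step left them, time stands still between calls to the robot, and variables do not carry over. Pictures are saved under pics/ and viewed, and the job is handed in when it is done.

```bash
mkdir -p pics; ls; python3 - <<'E'
from station import ctrl
import cv2,numpy as np
np.set_printoptions(precision=4,suppress=True)
o=ctrl.get_obs();print(o)
for n in ("scene","side","wrist"):
    im,d=ctrl.get_image(n);cv2.imwrite(f"pics/{n}0.png",im);np.save(f"{n}0.npy",d);print(n,ctrl.camera_params(n))
E
```

```text
pics
{'t': 0.0, 'q': array([-0.119 ,  0.0534,  1.6143, -0.0001,  1.476 , -0.119 ]), 'dq': array([-0.0002,  0.0005, -0.0002,  0.    ,  0.0014, -0.0004]), 'effort': array([  0.0003, -39.367 , -37.0176,  -0.0002,   0.0069,  -0.    ]), 'tool_pos': array([0.6244, 0.    , 0.2301]), 'tool_rot': array([ 1.2084,  1.2108, -1.2107]), 'contact_force': array([-0.0245, -0.1043, -0.3835]), 'wrist_torque': array([0.0268, 0.0044, 0.0237]), 'opening': 0.08550729053756759}
scene {'fov_y': 50.97082079753844, 'cx': 318.4166099265209, 'cy': 237.69856834222293, 'R': array([[-0.6174, -0.7866, -0.0023],
       [-0.426 ,  0.3368, -0.8397],
       [ 0.6613, -0.5175, -0.543 ]]), 't': array([0.3473, 0.452 , 1.1343])}
side {'fov_y': 54.31015005016456, 'cx': 312.50691214496527, 'cy': 237.9370719385427, 'R': array([[-0.9996, -0.0204,  0.0191],
       [-0.0263,  0.4518, -0.8917],
       [ 0.0096, -0.8919, -0.4522]]), 't': array([0.5646, 0.2395, 1.2543])}
wrist {'fov_y': 62.65694271335084, 'cx': 316.8081902473204, 'cy': 237.81895614333652, 'hand_eye': array([[-0.0003, -0.2713,  0.9625, -0.1434],
       [ 1.    , -0.0003,  0.0002,  0.0008],
       [ 0.0002,  0.9625,  0.2713, -0.0684],
       [ 0.    ,  0.    ,  0.    ,  1.    ]])}
```

View pics/scene0.png

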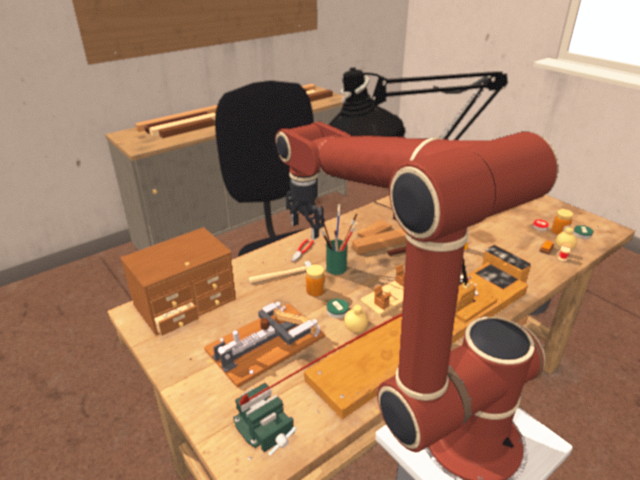

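View pics/side0.png

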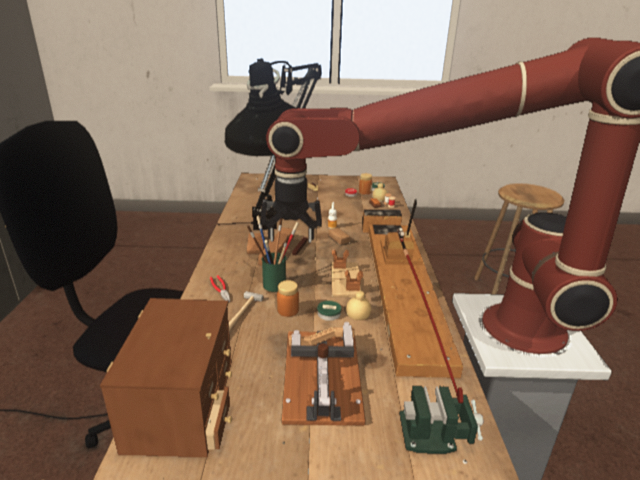

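View pics/wrist0.png

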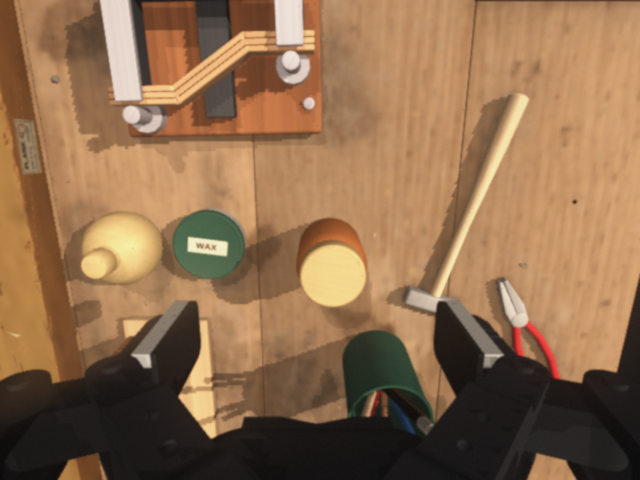

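```bash
cat > h.py <<'E'
import numpy as np,cv2
from scipy.spatial.transform import Rotation as Ro
from station import ctrl
np.set_printoptions(precision=4,suppress=True)
def T_tool(o):
    T=np.eye(4);T[:3,:3]=Ro.from_rotvec(o['tool_rot']).as_matrix();T[:3,3]=o['tool_pos'];return T
def cam(name,o=None):
    p=ctrl.camera_params(name);f=240/np.tan(np.radians(p['fov_y'])/2)
    if 'R' in p:
        T=np.eye(4);T[:3,:3]=p['R'];T[:3,3]=p['t'];T=np.linalg.inv(T)
    else: T=T_tool(o)@p['hand_eye']
    return f,p['cx'],p['cy'],T
def px2w(c,u,v,d=None,z=None):
    f,cx,cy,T=c;r=np.array([(u-cx)/f,(v-cy)/f,1.])
    if z is None: return T[:3,:3]@(r*d)+T[:3,3]
    R=T[:3,:3]@r;return T[:3,3]+R*(z-T[2,3])/R[2]
def w2px(c,X):
    f,cx,cy,T=c;Y=T[:3,:3].T@(np.asarray(X)-T[:3,3]);return np.array([cx+f*Y[0]/Y[2],cy+f*Y[1]/Y[2]])
def crop(im,u0,v0,u1,v1,s,fn):
    cv2.imwrite(fn,cv2.resize(im[v0:v1,u0:u1],None,fx=s,fy=s,interpolation=cv2.INTER_CUBIC))
E
python3 - <<'E'
from h import *
im=cv2.imread('pics/side0.png');crop(im,270,310,380,440,4.5,'pics/sp.png');crop(im,230,220,400,330,4.5,'pics/sc.png')
o=ctrl.get_obs();print(T_tool(o));import pickle;pickle.dump(o,open('o0.pkl','wb'))
E
```

```text
[[-0.0015  1.      0.      0.6245]
 [ 0.0002  0.     -1.      0.0001]
 [-1.     -0.0015 -0.0002  0.2304]
 [ 0.      0.      0.      1.    ]]
```

View pics/sp.png

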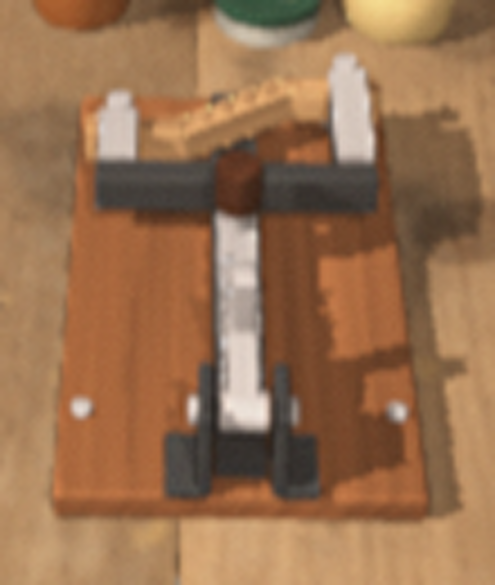

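View pics/sc.png

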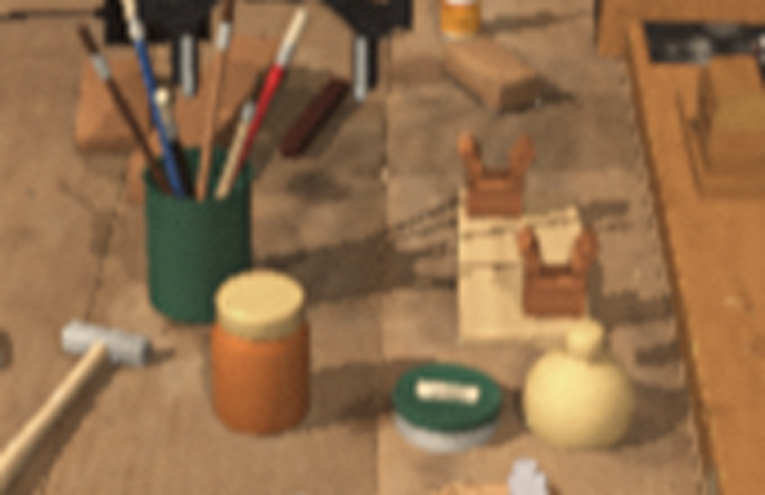

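```bash
python3 - <<'E'
from h import *
import pickle
o=pickle.load(open('o0.pkl','rb'))
s=cam('side');w=cam('wrist',o)
S=lambda x,y:(270+x/4.5,310+y/4.5)
C=lambda x,y:(230+x/4.5,220+y/4.5)
ds=np.load('side0.npy');dw=np.load('wrist0.npy')
print('press side NL NR FL',*[px2w(s,*S(*p),z=.016) for p in [(53,497),(428,498),(85,97)]])
print('press wrist R(321,131) L(131,133)',px2w(w,321,131,z=.016),px2w(w,131,133,z=.016))
print('cradle NL NR FL FR',*[px2w(s,*C(*p),z=.012) for p in [(460,335),(590,338),(458,205),(578,207)]])
print('knob top',px2w(s,*S(240,165),z=.08))
print('jar',px2w(w,333,274,z=.084), 'tin',px2w(w,209,244,z=.022),'lamp',px2w(w,98,265,z=.07))
print('pot',px2w(s,*C(199,170),z=.096))
print('posts',px2w(w,291,61,z=.056),px2w(w,134,114,z=.056))
print('bar mid',px2w(w,210,71,z=.050),dw[71,210],px2w(w,210,71,d=dw[71,210]))
E
python3 - <<'E'
from h import *
im=cv2.imread('pics/wrist0.png');crop(im,90,0,340,150,3,'pics/wp.png')
E
```

```text
press side NL NR FL [0.6198 0.3499 0.016 ] [0.4518 0.3441 0.016 ] [0.624  0.0665 0.016 ]
press wrist R(321,131) L(131,133) [0.6288 0.0649 0.016 ] [0.4621 0.0632 0.016 ]
cradle NL NR FL FR [ 0.5102 -0.1143  0.012 ] [ 0.4265 -0.115   0.012 ] [ 0.5088 -0.2803  0.012 ] [ 0.423 -0.282  0.012]
knob top [0.538  0.1976 0.08  ]
jar [ 0.6379 -0.0426  0.084 ] tin [ 0.5247 -0.0366  0.022 ] lamp [ 0.4465 -0.0402  0.07  ]
pot [ 0.6824 -0.1722  0.096 ]
posts [0.606  0.1155 0.056 ] [0.4845 0.0779 0.056 ]
bar mid [0.5438 0.1094 0.05  ] 0.30053437 [0.5438 0.1094 0.0501]
```

View pics/wp.png

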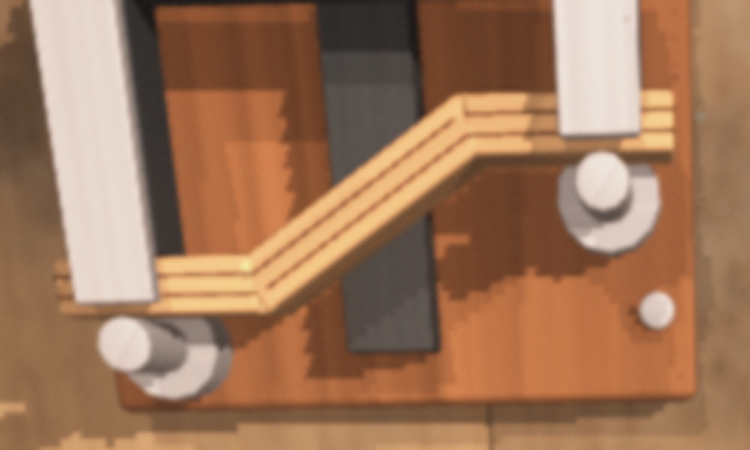

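```bash
python3 -m handwheel '[1,0,-0.085,-0.25,0,0,0, 1,0,-0.085,-0.25,0,0,0, 1,0,-0.085,-0.25,0,0,0, 1,0,-0.085,-0.25,0,0,0, 1,0,-0.085,-0.25,0,0,0, 1,0,-0.085,-0.25,0,0,0, 1,0,-0.085,-0.25,0,0,0, 1,0,-0.085,-0.25,0,0,0, 1,0,-0.085,-0.25,0,0,0]'
python3 - <<'E'
from h import *
import pickle
o=ctrl.get_obs();im,d=ctrl.get_image('wrist');cv2.imwrite('pics/w1.png',im);np.save('w1.npy',d);pickle.dump(o,open('o1.pkl','wb'));print(o['t'],T_tool(o))
E
```

```text
t: 0.9
tool_pos: [0.5398, 0.2501, 0.231]
tool_rot: [1.207, 1.209, -1.209]
contact_force: [0.4, -0.7, 0.6]
opening: 0.0856
0.9 [[-0.0002  1.      0.0016  0.5398]
 [-0.0009  0.0016 -1.      0.2501]
 [-1.     -0.0002  0.0009  0.231 ]
 [ 0.      0.      0.      1.    ]]
```

View pics/w1.png

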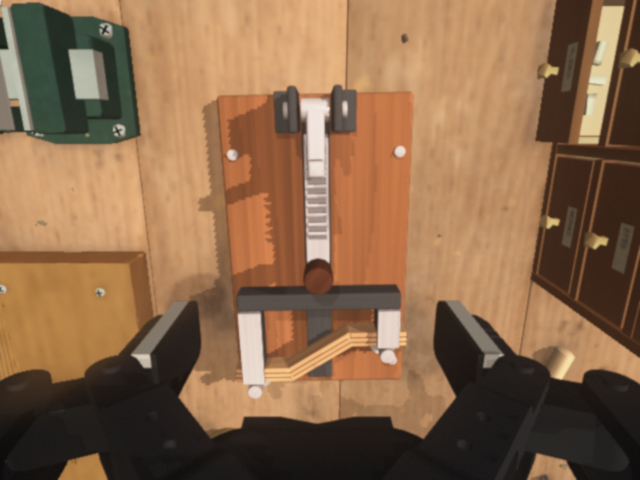

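```bash
python3 - <<'E'
from h import *
import pickle
o=pickle.load(open('o1.pkl','rb'));w=cam('wrist',o);d=np.load('w1.npy')
P=[px2w(w,*p,z=.016) for p in [(219,96),(412,94),(401,379),(237,382)]]
print(*P)
n=(P[0]+P[1])/2;f=(P[2]+P[3])/2;ax=(f-n)[:2];L=np.linalg.norm(ax);print(L,n,f,'yaw off',np.degrees(np.arctan2(ax[0],-ax[1])))
e=(P[1]-P[0]);print(np.linalg.norm(e),np.degrees(np.arctan2(e[1],e[0])));e=(P[2]-P[3]);print(np.linalg.norm(e),np.degrees(np.arctan2(e[1],e[0])))
for nm,p,z in [('knob',(318,272),.085),('tabtop',(316,162),.094),('barmid',(320,357),.05)]:
  dd=d[p[1],p[0]];print(nm,px2w(w,*p,z=z),px2w(w,*p,d=dd))
im=cv2.imread('pics/w1.png');crop(im,210,80,420,300,2.7,'pics/w1c.png')
E
```

```text
[0.4567 0.3436 0.016 ] [0.622  0.3454 0.016 ] [0.6294 0.0633 0.016 ] [0.4569 0.0594 0.016 ]
0.2831138364703771 [0.5394 0.3445 0.016 ] [0.5431 0.0614 0.016 ] yaw off 0.7589663094362827
0.16530826302286125 0.6356102722154001
0.1725428320082589 1.2857564477276398
knob [0.5416 0.2091 0.085 ] [0.5416 0.2094 0.0857]
tabtop [0.54   0.2946 0.094 ] [0.54   0.2948 0.0967]
barmid [0.5438 0.1112 0.05  ] [0.5438 0.1124 0.0518]
```

View pics/w1c.png

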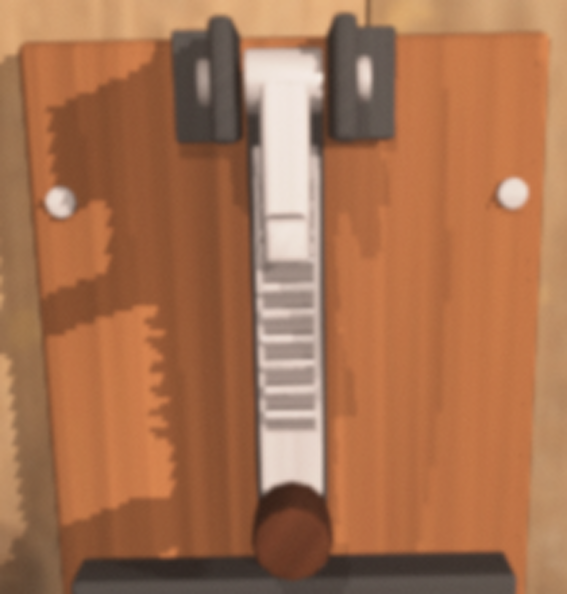

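```bash
python3 -m handwheel '[0.5,0,0,-0.039,-1.2,0,0, 0.5,0.03,0,-0.039,-1.2,0,0, 0.5,0.07,0,-0.039,-1.2,0,0, 0.5,0.11,0,-0.039,-1.2,0,0, 0.5,0.14,0,-0.039,-1.2,0,0, 0.5,0.16,0,-0.039,-1.2,0,0, 0.5,0.164,0,-0.039,-1.2,0,0, 0.5,0.164,0,-0.039,-1.2,0,0]'
python3 - <<'E'
from h import *
o=ctrl.get_obs();im,d=ctrl.get_image('wrist');cv2.imwrite('pics/w2.png',im);print(o['t'],T_tool(o)); im,d=ctrl.get_image('side');crop(im,200,250,430,440,3,'pics/s2.png')
E
```

```text
t: 1.62
tool_pos: [0.5394, 0.2869, 0.0652]
tool_rot: [1.192, 1.219, -1.199]
contact_force: [-0.0, 0.6, 0.7]
opening: 0.0425
1.6167 [[-0.0037  0.9998  0.0187  0.5394]
 [-0.0018  0.0187 -0.9998  0.2869]
 [-1.     -0.0038  0.0017  0.0652]
 [ 0.      0.      0.      1.    ]]
```

View pics/w2.png

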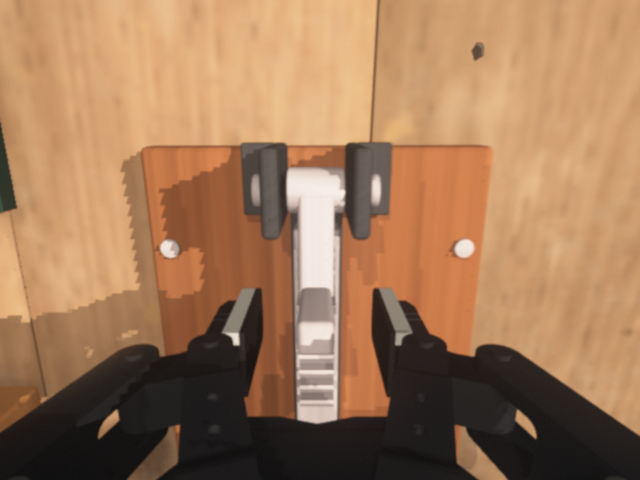

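View pics/s2.png

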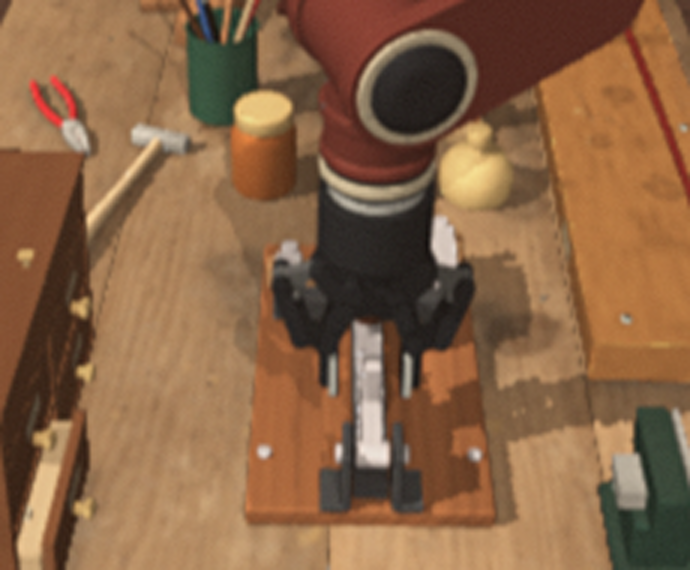

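```bash
python3 -m handwheel '[0,0,0,0,0,0,0, 0,0,0,0,0,0,0, 0,0,0,0,0,0,0, 0,0,0,0,0,0,0, 0,0,0,0,0,0,0, 0,0,0,0,0,0,0, 0,0,0,0,0,0,0, 0,0,0,0,0,0,0]' 30
python3 - <<'E'
from h import *
im,d=ctrl.get_image('wrist');cv2.imwrite('pics/w3.png',im)
E
```

```text
t: 2.38
tool_pos: [0.5391, 0.2888, 0.069]
tool_rot: [1.192, 1.22, -1.196]
contact_force: [-6.3, -3.7, 6.6]
opening: 0.0113
```

View pics/w3.png

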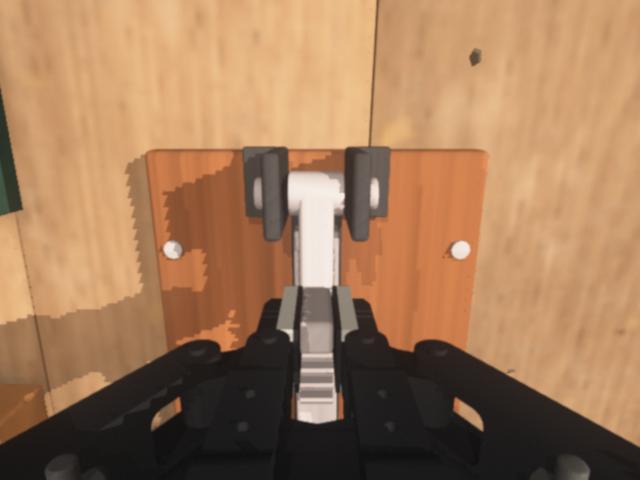

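```bash
python3 -m handwheel '[0,-0.004,0,-0.0035,0,0,0, 0,-0.008,0,-0.0075,0,0,0, 0,-0.0115,0,-0.012,0,0,0, 0,-0.0145,0,-0.0165,0,0,0, 0,-0.017,0,-0.021,0,0,0, 0,-0.0185,0,-0.026,0,0,0, 0,-0.020,0,-0.031,0,0,0, 0,-0.021,0,-0.0365,0,0,0, 0,-0.0215,0,-0.042,0,0,0, 0,-0.0215,0,-0.0475,0,0,0, 0,-0.0205,0,-0.053,0,0,0, 0,-0.0195,0,-0.058,0,0,0]'
python3 - <<'E'
from h import *
im,d=ctrl.get_image('wrist');cv2.imwrite('pics/w4.png',im)
E
```

```text
t: 3.43
tool_pos: [0.5378, 0.3459, 0.0876]
tool_rot: [1.19, 1.219, -1.197]
contact_force: [-4.5, -5.8, 2.5]
opening: 0.0113
```

View pics/w4.png

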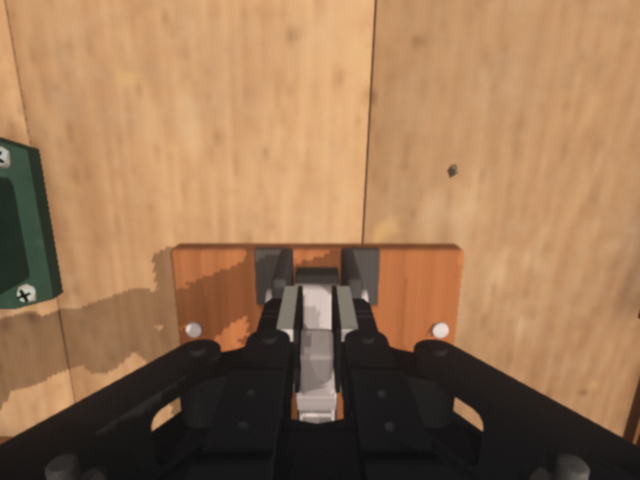

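```bash
python3 -m handwheel '[0.5,0,0,0,0,0,0, 0.5,0,0,0,0,0,0, 0.5,0,0,0,0,0,0, 0.5,0,0,0,0,0,0, 0.5,-0.03,0,0,0,0,0, 0.5,-0.07,0,0,0,0,0, 0.5,-0.11,0,0,0,0,0, 0.5,-0.14,0,0.03,0,0,0, 0.5,-0.14,0,0.06,0,0,0, 0.5,-0.14,0,0.07,0,0,0, 0.5,-0.14,0,0.07,0,0,0]'
python3 - <<'E'
from h import *
import pickle
o=ctrl.get_obs();pickle.dump(o,open('o5.pkl','wb'));im,d=ctrl.get_image('wrist');cv2.imwrite('pics/w5.png',im);np.save('w5.npy',d)
E
```

```text
t: 4.4
tool_pos: [0.5406, 0.2752, 0.2274]
tool_rot: [1.197, 1.217, -1.195]
contact_force: [0.3, -0.5, -0.1]
opening: 0.0427
```

View pics/w5.png

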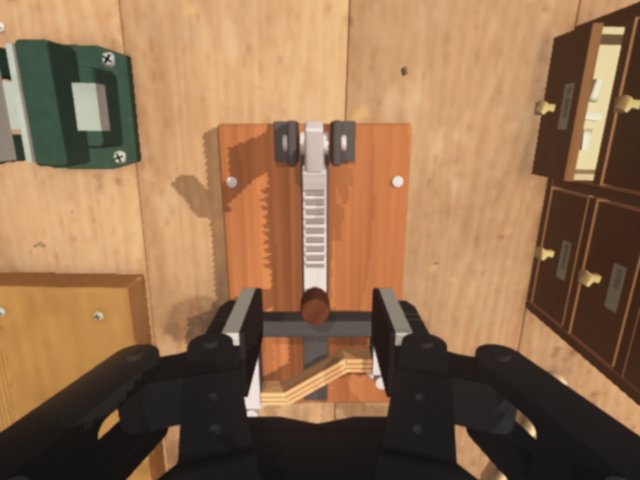

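```bash
python3 - <<'E'
from h import *
import pickle
o=pickle.load(open('o5.pkl','rb'));w=cam('wrist',o);d=np.load('w5.npy')
print(T_tool(o))
for v in (290,296,302,310): print(v,px2w(w,315,v,d=d[v,315]))
im=cv2.imread('pics/w5.png');crop(im,270,100,360,330,2.6,'pics/w5c.png')
for v in (125,130,140,150,160):print(v,px2w(w,314,v,d=d[v,314]))
E
```

```text
[[ 0.0011  0.9998  0.018   0.5406]
 [ 0.0002  0.018  -0.9998  0.2752]
 [-1.      0.0011 -0.0002  0.2274]
 [ 0.      0.      0.      1.    ]]
290 [0.5413 0.2136 0.0684]
296 [0.5414 0.2132 0.0796]
302 [0.5414 0.2105 0.0851]
310 [0.5416 0.2033 0.0845]
125 [0.5387 0.3446 0.1132]
130 [0.5387 0.3416 0.1152]
140 [0.5388 0.3355 0.1135]
150 [0.5389 0.3291 0.1094]
160 [0.539  0.3223 0.1045]
```

View pics/w5c.png

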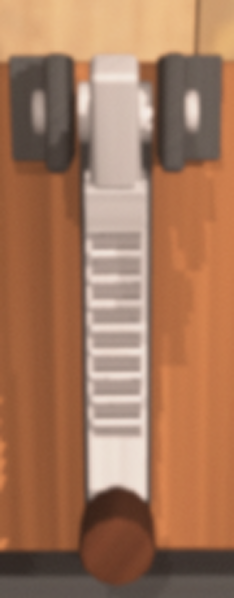

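```bash
python3 -m handwheel '[0.6,0,0,0.035,0,0,0, 0.6,0.02,0,0.071,0,0,0, 0.6,0.06,0,0.071,0,0,0, 0.6,0.1,0,0.071,0,0,0, 0.6,0.14,0,0.071,0,0,0, 0.6,0.165,0,0.071,0,0,0, 0.6,0.172,0,0.071,0,0,0, 0.6,0.172,0,0.071,0,0,0]'
python3 - <<'E'
from h import *
o=ctrl.get_obs();im,d=ctrl.get_image('wrist');cv2.imwrite('pics/w6.png',im);print(o['tool_pos'])
E
```

```text
t: 5.12
tool_pos: [0.5387, 0.2063, 0.0507]
tool_rot: [1.189, 1.224, -1.199]
contact_force: [-0.7, 0.1, 0.9]
opening: 0.0511
[0.5387 0.2063 0.0507]
```

View pics/w6.png

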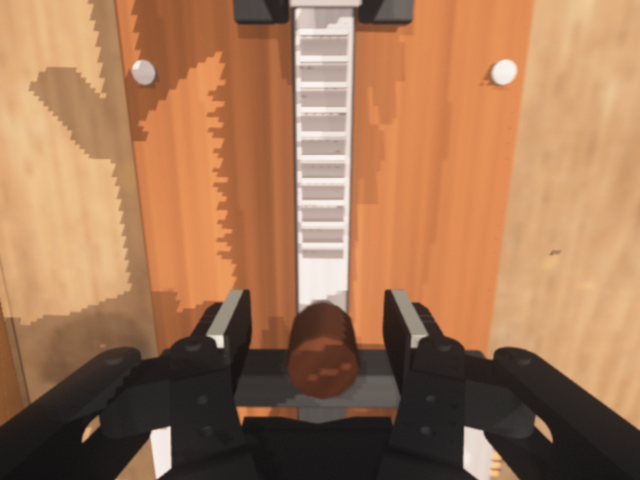

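```bash
python3 -m handwheel '[0.6,-0.003,0.0025,0.004,0,0,0, 0.6,-0.003,0.0025,0.004,0,0,0, 0,-0.003,0.0025,0.004,0,0,0, 0,-0.003,0.0025,0.004,0,0,0, 0,-0.003,0.0025,0.004,0,0,0, 0,-0.003,0.0025,0.004,0,0,0, 0,-0.003,0.0025,0.004,0,0,0, 0,-0.003,0.0025,0.004,0,0,0]' 40
```

```text
t: 5.83
tool_pos: [0.5406, 0.2024, 0.0596]
tool_rot: [1.188, 1.226, -1.201]
contact_force: [-17.7, -1.0, 16.4]
opening: 0.0226
```

```bash
python3 -m handwheel '[0,-0.003,-0.001,-0.006,0,0,0, 0,-0.003,-0.0015,-0.014,0,0,0, 0,-0.003,-0.0015,-0.022,0,0,0, 0,-0.003,-0.0015,-0.03,0,0,0, 0,-0.003,-0.0015,-0.038,0,0,0, 0,-0.003,-0.0015,-0.046,0,0,0, 0,-0.003,-0.0015,-0.052,0,0,0, 0,-0.003,-0.0015,-0.055,0,0,0, 0,-0.003,-0.0015,-0.055,0,0,0]'
python3 - <<'E'
from h import *
o=ctrl.get_obs();im,d=ctrl.get_image('wrist');cv2.imwrite('pics/w7.png',im);print(o['tool_pos'])
E
```

```text
t: 6.58
tool_pos: [0.5394, 0.2525, 0.0597]
tool_rot: [1.18, 1.216, -1.204]
contact_force: [-7.3, -18.2, 2.8]
opening: 0.0224
[0.5394 0.2525 0.0597]
```

View pics/w7.png

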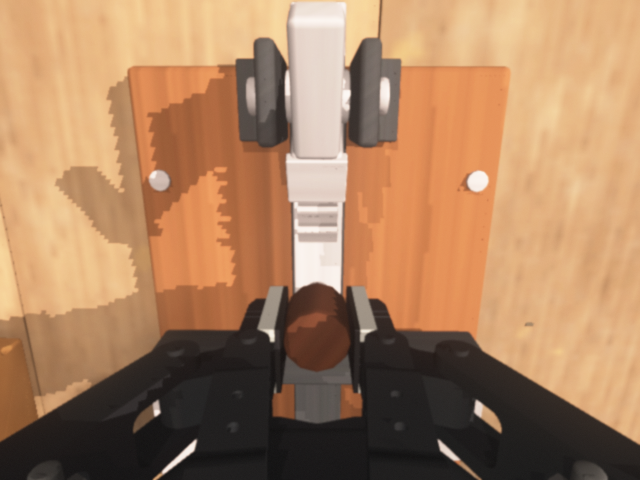

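```bash
python3 -m handwheel '[0.5,0,0,0.003,0,0,0, 0.5,0,0,0.003,0,0,0, 0.6,0,0,0.003,0,0,0, 0.6,0,0,0.003,0,0,0, 0.6,-0.03,0,0.003,0,0,0, 0.6,-0.07,0,0.003,0,0,0, 0.6,-0.11,0,0.003,0,0,0, 0.6,-0.15,0,0.03,0,0,0, 0.6,-0.17,0,0.06,0,0,0, 0.6,-0.17,0,0.09,0,0,0, 0.6,-0.17,0,0.09,0,0,0, 0.6,-0.17,0,0.09,0,0,0]'
python3 - <<'E'
from h import *
import pickle
o=ctrl.get_obs();pickle.dump(o,open('o8.pkl','wb'));im,d=ctrl.get_image('wrist');cv2.imwrite('pics/w8.png',im);np.save('w8.npy',d);print(T_tool(o))
im,d=ctrl.get_image('scene');cv2.imwrite('pics/sc8.png',im);np.save('sc8.npy',d)
im,d=ctrl.get_image('side');cv2.imwrite('pics/s8.png',im);np.save('s8.npy',d)
E
```

```text
t: 7.63
tool_pos: [0.5441, 0.1665, 0.232]
tool_rot: [1.197, 1.217, -1.193]
contact_force: [-0.4, -0.3, 0.8]
opening: 0.0515
[[ 0.0024  0.9998  0.0189  0.5441]
 [ 0.001   0.0189 -0.9998  0.1665]
 [-1.      0.0024 -0.0009  0.232 ]
 [ 0.      0.      0.      1.    ]]
```

View pics/w8.png

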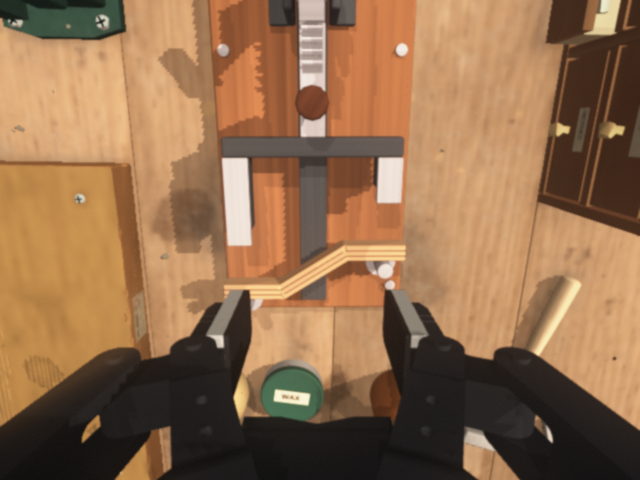

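View pics/sc8.png

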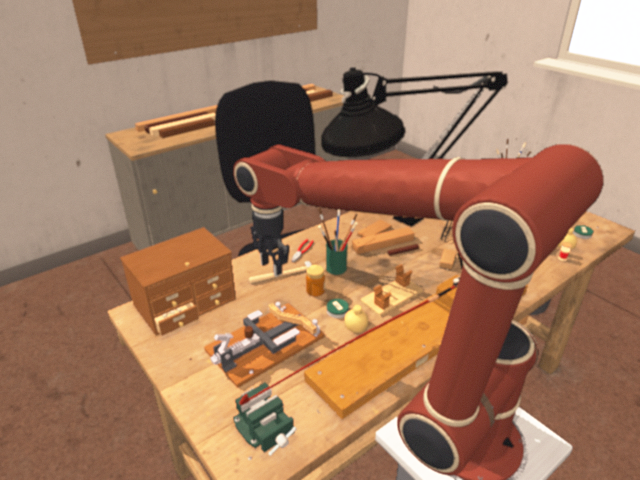

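View pics/s8.png

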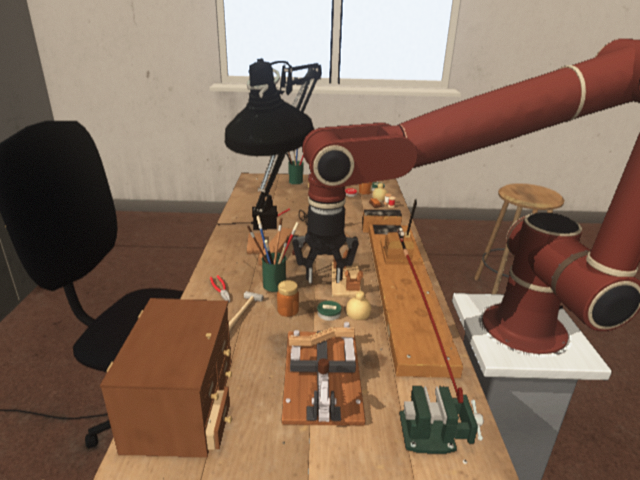

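```bash
python3 - <<'E'
from h import *
import pickle
o=pickle.load(open('o8.pkl','rb'));w=cam('wrist',o);s=cam('scene');sd=cam('side')
im=cv2.imread('pics/w8.png');crop(im,215,225,420,325,3.8,'pics/w8c.png')
print('shade',px2w(s,362,140,z=.406),px2w(sd,269,140,z=.406))
im=cv2.imread('pics/sc8.png');crop(im,310,230,450,350,5,'pics/sc8c.png')
E
```

```text
shade [ 0.7287 -0.3025  0.406 ] [ 0.7057 -0.3184  0.406 ]
```

View pics/w8c.png

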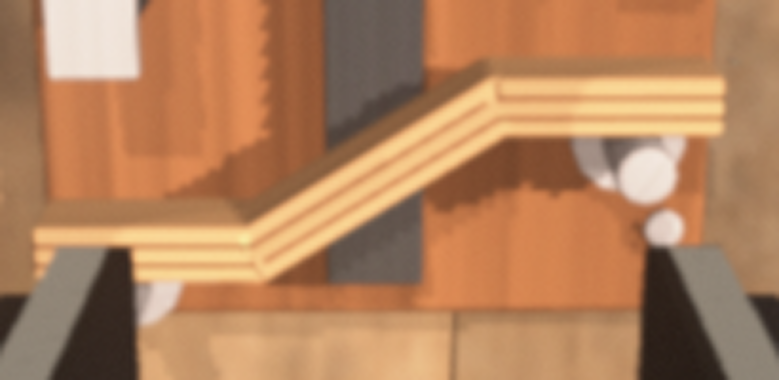

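View pics/sc8c.png

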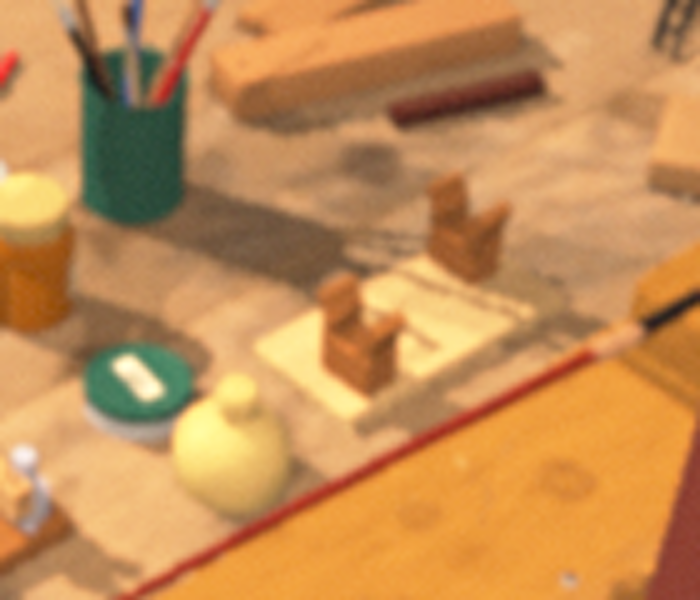

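```bash
python3 - <<'E'
from h import *
import pickle
o=pickle.load(open('o8.pkl','rb'));w=cam('wrist',o)
W=lambda x,y:px2w(w,215+x/3.8,225+y/3.8,z=.05)
L=W(253,255);R=W(497,105);E=W(723,106);F=W(36,253)
print(L,R,E,F,'mid',(L+R)/2,(E+F)/2)
d=(R-L)[:2];print(np.linalg.norm(d),np.degrees(np.arctan2(d[1],d[0])))
d=(E-F)[:2];print(np.linalg.norm(d),'overall angle',np.degrees(np.arctan2(d[1],d[0])), 'expected rel', np.degrees(np.arctan2(36,160)))
s=cam('scene')
C=lambda x,y,z:px2w(s,310+x/5,230+y/5,z=z)
print('cradle near-left corner, near-right,far right', C(255,350,.012),C(355,418,.012),C(537,310,.012),C(424,255,.012))
o=ctrl.get_obs();print(o['q'])
E
```

```text
[0.5155 0.0926 0.05  ] [0.5713 0.1305 0.05  ] [0.6229 0.1312 0.05  ] [0.4646 0.0922 0.05  ] mid [0.5434 0.1115 0.05  ] [0.5437 0.1117 0.05  ]
0.06749547006442944 34.20192782435249
0.16298307722667735 overall angle 13.844385470923239 expected rel 12.68038349181982
cradle near-left corner, near-right,far right [ 0.5031 -0.117   0.012 ] [ 0.4214 -0.1215  0.012 ] [ 0.4237 -0.2791  0.012 ] [ 0.5059 -0.264   0.012 ]
[ 0.1687 -0.0799  1.7464  0.0005  1.4763  0.1468]
```

```bash
python3 -m handwheel '[0.5,0,-0.0015,0.03,57,0,0, 0.5,0,-0.0015,0.055,57,0,0, 0.5,0.0,-0.0015,0.055,57,0,0, 0.5,0.02,-0.0015,0.055,57,0,0, 0.5,0.04,-0.0015,0.055,57,0,0, 0.5,0.06,-0.0015,0.055,57,0,0, 0.5,0.08,-0.0015,0.055,57,0,0, 0.5,0.1,-0.0015,0.055,57,0,0, 0.5,0.12,-0.0015,0.055,57,0,0, 0.5,0.13,-0.0015,0.055,57,0,0, 0.5,0.13,-0.0015,0.055,57,0,0]'
python3 - <<'E'
from h import *
o=ctrl.get_obs();im,d=ctrl.get_image('wrist');cv2.imwrite('pics/w9.png',im)
T=T_tool(o);print(T,np.degrees(np.arctan2(T[1,1],T[0,1])))
w=cam('wrist',o);print(w2px(w,[.5435,.1116,.05]))
E
```

```text
t: 8.7
tool_pos: [0.5406, 0.1128, 0.097]
tool_rot: [1.874, 0.582, -1.887]
contact_force: [-0.4, -0.7, -0.1]
opening: 0.0428
[[-0.007   0.5635 -0.8261  0.5406]
 [-0.0003 -0.8261 -0.5635  0.1128]
 [-1.     -0.0037  0.006   0.097 ]
 [ 0.      0.      0.      1.    ]] -55.70152420148382
[320.6025 263.6101]
```

View pics/w9.png

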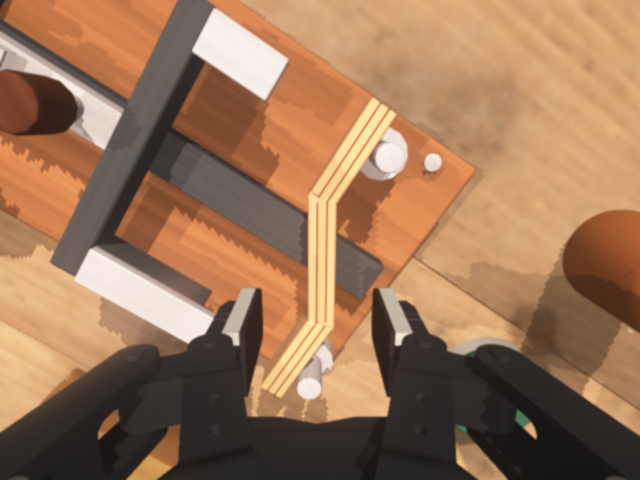

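```bash
python3 -m handwheel '[0.5,0.02,0.0025,-0.0015,0,0,0, 0.5,0.04,0.0025,-0.0015,0,0,0, 0.5,0.055,0.0025,-0.0015,0,0,0, 0.5,0.061,0.0025,-0.0015,0,0,0, 0.5,0.061,0.0025,-0.0015,0,0,0]' 40
python3 - <<'E'
from h import *
o=ctrl.get_obs();im,d=ctrl.get_image('wrist');cv2.imwrite('pics/w10.png',im)
E
```

```text
t: 9.17
tool_pos: [0.5454, 0.111, 0.0393]
tool_rot: [1.88, 0.58, -1.883]
contact_force: [-0.2, 0.3, -0.8]
opening: 0.0427
```

View pics/w10.png

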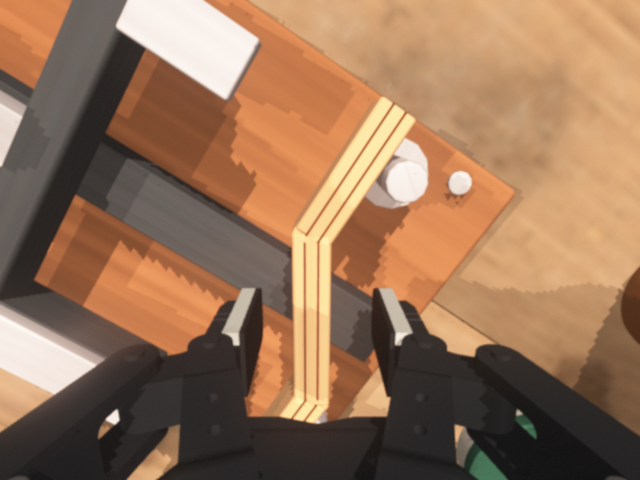

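```bash
python3 -m handwheel '[0.5,0.003,-0.001,0,0,0,0, 0,0.003,-0.001,0,0,0,0, 0,0.003,-0.001,0,0,0,0, 0,0.003,-0.001,0,0,0,0, 0,0.003,-0.001,0,0,0,0, 0,0.003,-0.001,0,0,0,0, 0,0.003,-0.001,0,0,0,0, 0,0.003,-0.001,0,0,0,0]' 50
python3 - <<'E'
from h import *
o=ctrl.get_obs();im,d=ctrl.get_image('wrist');cv2.imwrite('pics/w11.png',im)
E
```

```text
t: 9.88
tool_pos: [0.5456, 0.1128, 0.0381]
tool_rot: [1.883, 0.581, -1.881]
contact_force: [-3.3, 4.4, 5.1]
opening: 0.0128
```

View pics/w11.png

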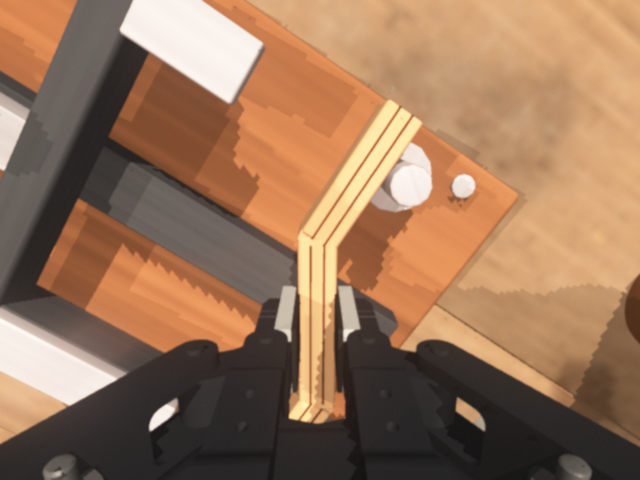

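```bash
python3 -m handwheel '[0,-0.02,0,0,0,0,0, 0,-0.05,0,0,0,0,0, 0,-0.09,0,0,0,0,0, 0,-0.13,0,0,0,0,0, 0,-0.17,0,0,0,0,0, 0,-0.2,0,0.0,0,0,0, 0,-0.22,0.03,0.04,0,0,0, 0,-0.23,0.055,0.08,0,0,0, 0,-0.23,0.08,0.12,0,0,0, 0,-0.23,0.095,0.16,0,0,0, 0,-0.23,0.109,0.195,0,0,0, 0,-0.23,0.109,0.195,0,0,0]'
```

```text
t: 10.93
tool_pos: [0.4433, -0.091, 0.2671]
tool_rot: [1.882, 0.574, -1.883]
contact_force: [0.6, 0.2, -1.2]
opening: 0.0126
```

```bash
python3 -m handwheel '[0,0,0,0,-90,0,0, 0,0,0,0,-90,0,0, 0,0,0,0,-90,0,0, 0,0,0,0,-90,0,0, 0,0,0,0,-90,0,0, 0,0,0,0,-90,0,0, 0,0,0,0,-90,0,0, 0,0,0,0,-90,0,0, 0,0,0,0,-90,0,0, 0,0,0,0,-90,0,0, 0,0,0,0,-90,0,0, 0,0,0,0,-90,0,0]'
python3 - <<'E'
from h import *
import pickle
o=ctrl.get_obs();pickle.dump(o,open('o12.pkl','wb'));im,d=ctrl.get_image('wrist');cv2.imwrite('pics/w12.png',im);np.save('w12.npy',d)
T=T_tool(o);print(T,np.degrees(np.arctan2(T[1,1],T[0,1])))
im,d=ctrl.get_image('scene');crop(im,230,150,450,350,3,'pics/sc12.png')
E
```

```text
t: 11.93
tool_pos: [0.4451, -0.0883, 0.2669]
tool_rot: [0.808, 1.415, -0.809]
contact_force: [-0.5, -0.9, -1.1]
opening: 0.0122
[[ 0.0002  0.8617  0.5074  0.4451]
 [-0.0007  0.5074 -0.8617 -0.0883]
 [-1.     -0.0002  0.0007  0.2669]
 [ 0.      0.      0.      1.    ]] 30.490113970753775
```

View pics/w12.png

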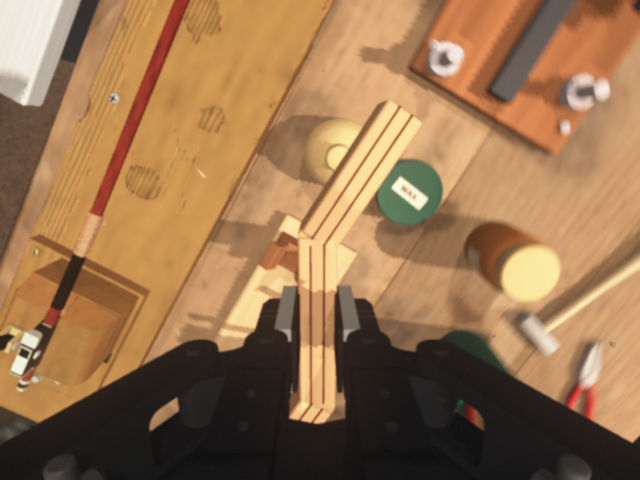

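View pics/sc12.png

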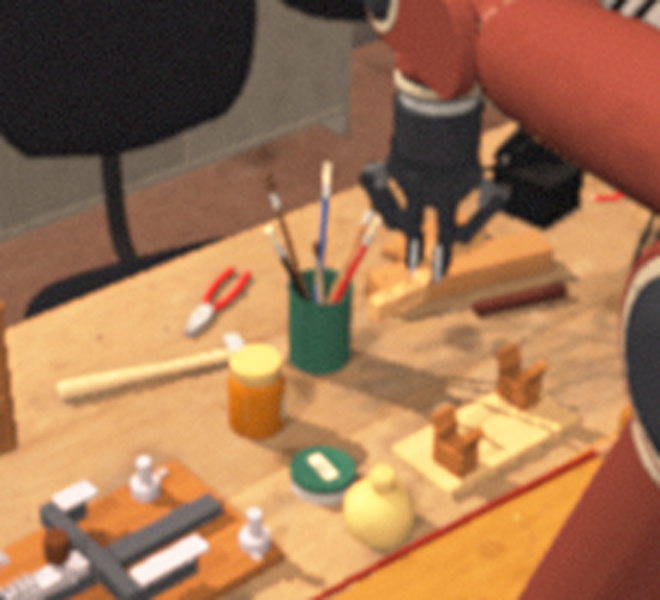

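```bash
python3 -m handwheel '[0,-0.02,0.03,0.02,0,0,0, 0,-0.04,0.06,0.04,0,0,0, 0,-0.04,0.08,0.06,0,0,0, 0,-0.04,0.08,0.06,0,0,0, 0,-0.04,0.08,0.06,0,0,0, 0,-0.04,0.08,0.06,0,0,0]'
python3 - <<'E'
from h import *
import pickle
o=ctrl.get_obs();pickle.dump(o,open('o13.pkl','wb'));im,d=ctrl.get_image('wrist');cv2.imwrite('pics/w13.png',im);np.save('w13.npy',d)
T=T_tool(o);print(T,np.degrees(np.arctan2(T[1,1],T[0,1])))
E
```

```text
t: 12.53
tool_pos: [0.544, -0.0998, 0.3062]
tool_rot: [0.815, 1.414, -0.816]
contact_force: [-0.7, 0.6, -1.3]
opening: 0.0124
[[-0.0016  0.8657  0.5006  0.544 ]
 [ 0.0003  0.5006 -0.8657 -0.0998]
 [-1.     -0.0012 -0.001   0.3062]
 [ 0.      0.      0.      1.    ]] 30.03981308753132
```

View pics/w13.png

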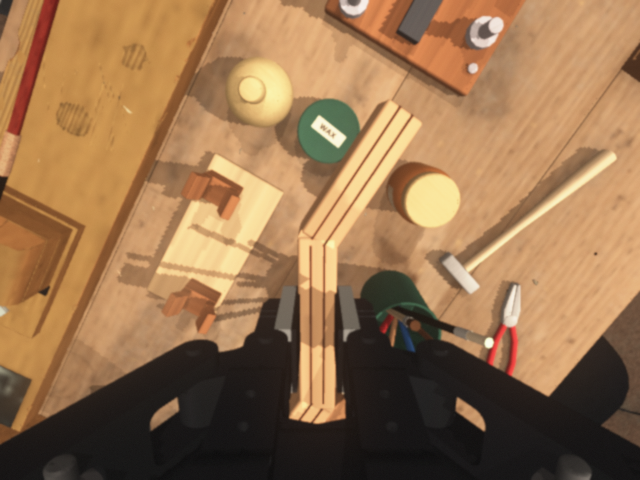

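```bash
python3 - <<'E'
from h import *
im=cv2.imread('pics/w13.png');crop(im,140,145,300,345,3,'pics/w13c.png');crop(im,280,90,430,430,1.7,'pics/w13b.png')
E
```

```text
(no output)
```

View pics/w13c.png

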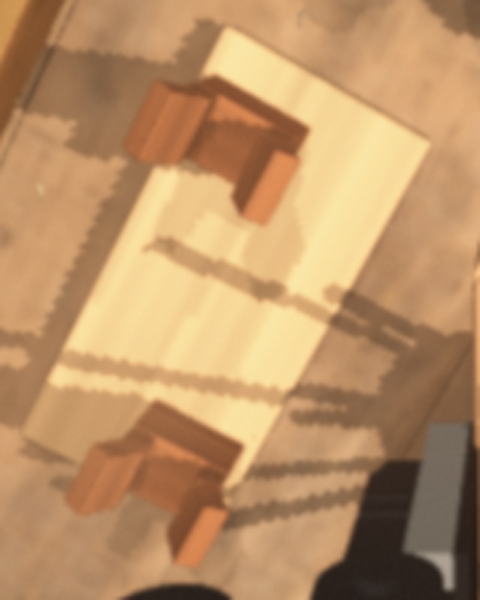

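View pics/w13b.png

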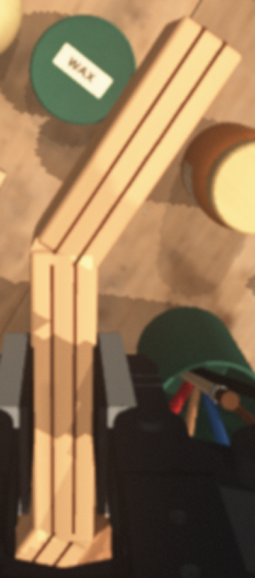

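```bash
python3 - <<'E'
from h import *
import pickle
o=pickle.load(open('o13.pkl','rb'));w=cam('wrist',o)
C=lambda x,y,z:px2w(w,140+x/3,145+y/3,z=z)
a,b,l,r2=C(228,27,.012),C(431,140,.012),C(25,437,.012),C(240,487,.012)
print(a,b,l,r2); print('len short',np.linalg.norm(a-b),'long',np.linalg.norm(a-l))
def ang(d):return np.degrees(np.arctan2(d[1],d[0]))
print('short edge',ang(b-a),'left edge',ang(a-l)-90,'right',ang(b-r2)-90)
print('centre',(b+l)/2)
print('floors',C(222,150,.04),C(170,480,.04), )
f1,f2=C(222,150,.04),C(170,480,.04);print((f1+f2)/2,'ang',ang(f1-f2)-ang([-36,126]))
# depth of prong tops
d=np.load('w13.npy')
for p in [(160,120),(190,130),(265,185),(272,170),(105,475),(120,465),(195,530),(205,515),(222,150),(170,480)]:
    u,v=int(round(140+p[0]/3)),int(round(145+p[1]/3));print(p,px2w(w,u,v,d=d[v,u]))
# bar in tool frame
p=ctrl.camera_params('wrist');f=w[0];H=p['hand_eye']
def tp(x,y,X):
    u,v=280+x/1.7,90+y/1.7;rr=H[:3,:3]@np.array([(u-w[1])/f,(v-w[2])/f,1.]);return H[:3,3]+rr*(X-H[0,3])/rr[0]
for X in (-.012,-.009):
    print(X,*[tp(*q,X) for q in [(65,254),(214,33),(65,537)]])
E
```

```text
[ 0.4295 -0.1201  0.012 ] [ 0.5131 -0.1194  0.012 ] [ 0.43   -0.3052  0.012 ] [ 0.514  -0.2819  0.012 ]
len short 0.08355365343471038 long 0.1851115293724718
short edge 0.4773705262473888 left edge 0.15444728750431125 right 0.3399443568882816
centre [ 0.4715 -0.2123  0.012 ]
floors [ 0.4514 -0.154   0.04  ] [ 0.4896 -0.2771  0.04  ]
[ 0.4705 -0.2155  0.04  ] ang 1.2969664205192828
(160, 120) [ 0.4337 -0.1474  0.0687]
(190, 130) [ 0.4413 -0.1484  0.0572]
(265, 185) [ 0.4725 -0.1504  0.067 ]
(272, 170) [ 0.4729 -0.1442  0.0678]
(105, 475) [ 0.4702 -0.2709  0.067 ]
(120, 465) [ 0.4729 -0.2676  0.0628]
(195, 530) [ 0.5073 -0.2739  0.0688]
(205, 515) [ 0.5075 -0.2665  0.0697]
(222, 150) [ 0.4514 -0.1539  0.0402]
(170, 480) [ 0.49   -0.2763  0.041 ]
-0.012 [-0.012   0.001  -0.0304] [-0.012   0.0288 -0.0733] [-0.012   0.0011  0.0377]
-0.009 [-0.009   0.001  -0.0296] [-0.009   0.0294 -0.0734] [-0.009   0.0011  0.0401]
```

```bash
python3 -m handwheel '[0,0,-0.04,0.019,-3,0,0, 0,0,-0.08,0.038,-3,0,0, 0,0.02,-0.121,0.057,-3,0,0, 0,0.06,-0.121,0.057,-3,0,0, 0,0.1,-0.121,0.057,-3,0,0, 0,0.14,-0.121,0.057,-3,0,0, 0,0.176,-0.121,0.057,-3,0,0, 0,0.176,-0.121,0.057,-3,0,0, 0,0.176,-0.121,0.057,-3,0,0]'
python3 - <<'E'
from h import *
import pickle
o=ctrl.get_obs();pickle.dump(o,open('o14.pkl','wb'));im,d=ctrl.get_image('wrist');cv2.imwrite('pics/w14.png',im);np.save('w14.npy',d)
T=T_tool(o);print(T,np.degrees(np.arctan2(T[1,1],T[0,1])))
im,d=ctrl.get_image('side');crop(im,250,170,410,310,4,'pics/s14.png')
im,d=ctrl.get_image('scene');crop(im,300,170,450,320,4,'pics/sc14.png')
E
```

```text
t: 13.33
tool_pos: [0.4665, -0.2087, 0.1291]
tool_rot: [0.775, 1.433, -0.774]
contact_force: [0.2, -0.7, 0.7]
opening: 0.0124
[[-0.0041  0.8378  0.546   0.4665]
 [ 0.0025  0.546  -0.8378 -0.2087]
 [-1.     -0.002  -0.0044  0.1291]
 [ 0.      0.      0.      1.    ]] 33.095253630404635
```

View pics/w14.png

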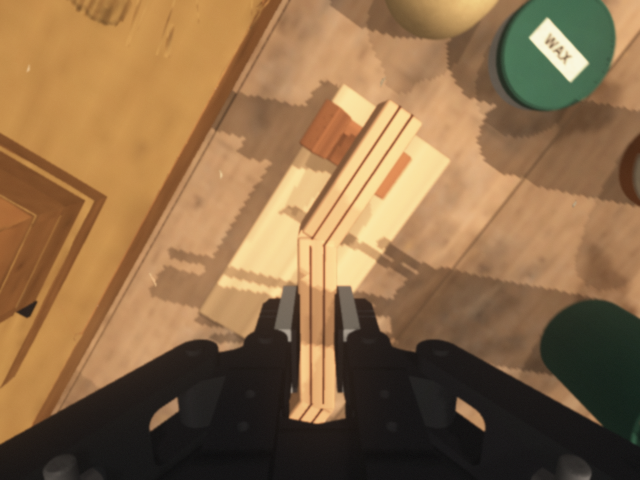

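View pics/s14.png

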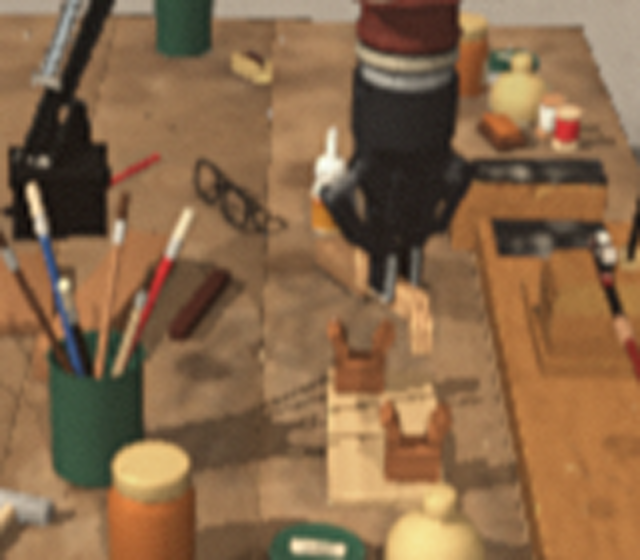

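View pics/sc14.png

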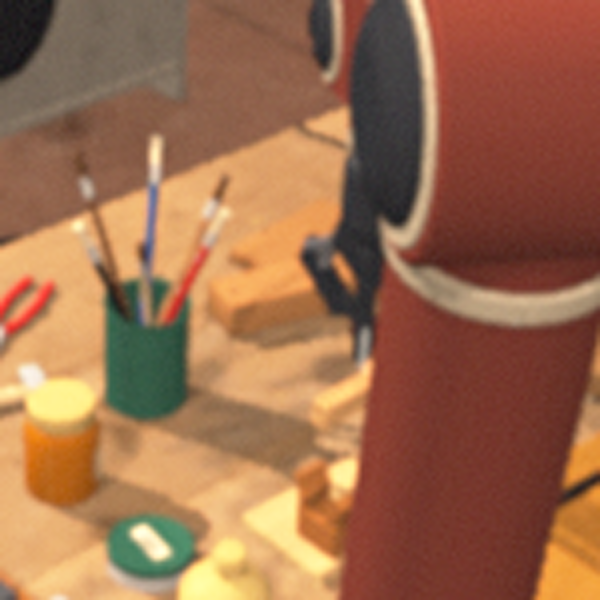

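```bash
python3 - <<'E'
from h import *
import pickle
o=pickle.load(open('o14.pkl','rb'));w=cam('wrist',o);d=np.load('w14.npy')
im=cv2.imread('pics/w14.png');crop(im,190,70,470,340,2.4,'pics/w14c.png')
a,b,l=[px2w(w,*p,z=.012) for p in [(345,84),(449,157),(198,317)]]
print(a,b,l,(b+l)/2,np.linalg.norm(a-b),np.linalg.norm(a-l))
T=T_tool(o);print('bar centre now',(T@[-.002,.001,.0037,1])[:3])
for p in [(325,130),(318,140),(398,175),(392,182),(345,135)]: print(p,px2w(w,*p,d=d[p[1],p[0]]))
E
```

```text
[ 0.4301 -0.1204  0.012 ] [ 0.5116 -0.1202  0.012 ] [ 0.4297 -0.31    0.012 ] [ 0.4707 -0.2151  0.012 ] 0.08149337487427855 0.1896074409137271
bar centre now [ 0.4694 -0.2113  0.1311]
(325, 130) [ 0.4339 -0.1505  0.0696]
(318, 140) [ 0.4336 -0.1564  0.0701]
(398, 175) [ 0.4906 -0.1477  0.013 ]
(392, 182) [ 0.4777 -0.1532  0.0665]
(345, 135) [ 0.4455 -0.1463  0.04  ]
```

View pics/w14c.png

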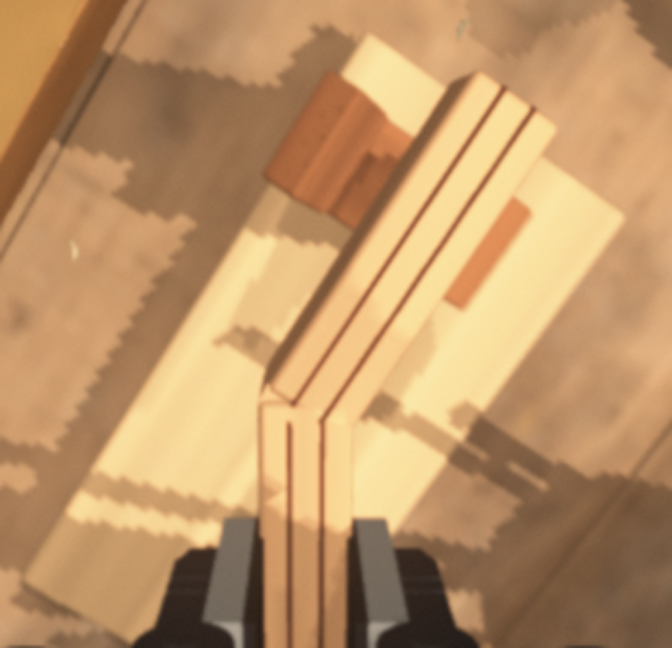

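```bash
python3 -m handwheel '[0,0.01,0.0005,0.0023,0,0,0, 0,0.03,0.0005,0.0023,0,0,0, 0,0.045,0.0005,0.0023,0,0,0, 0,0.055,0.0005,0.0023,0,0,0, 0,0.062,0.0005,0.0023,0,0,0, 0,0.067,0.0005,0.0023,0,0,0, 0,0.067,0.0005,0.0023,0,0,0]'
python3 - <<'E'
from h import *
o=ctrl.get_obs();im,d=ctrl.get_image('wrist');cv2.imwrite('pics/w15.png',im)
im,d=ctrl.get_image('side');crop(im,290,220,390,310,6,'pics/s15.png')
E
```

```text
t: 14.07
tool_pos: [0.4701, -0.2116, 0.0634]
tool_rot: [0.773, 1.429, -0.774]
contact_force: [-0.9, 0.5, -1.7]
opening: 0.0124
```

View pics/w15.png

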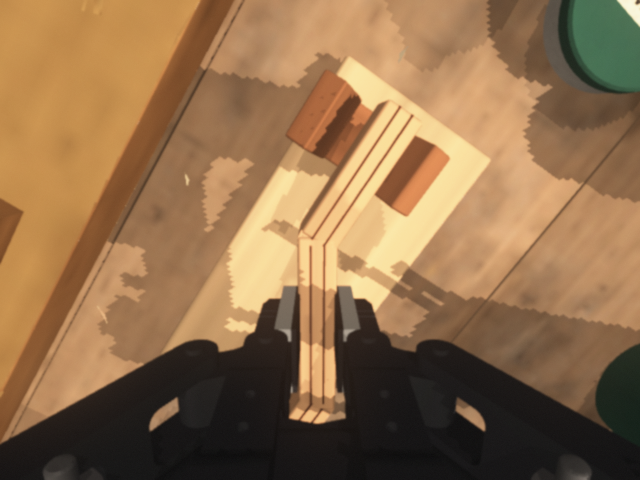

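View pics/s15.png

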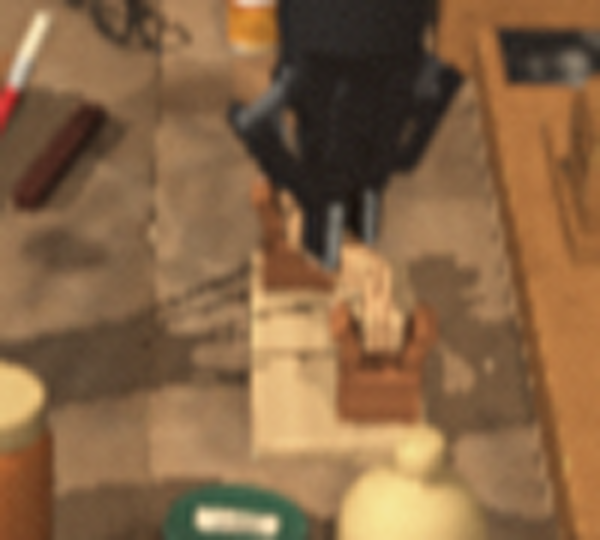

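```bash
python3 -m handwheel '[0,0,-0.0013,-0.0008,0,0,0, 0,0.003,-0.0013,-0.0008,0,0,0, 0,0.007,-0.0013,-0.0008,0,0,0, 0,0.011,-0.0013,-0.0008,0,0,0, 0,0.014,-0.0013,-0.0008,0,0,0, 0,0.014,-0.0013,-0.0008,0,0,0]'
python3 - <<'E'
from h import *
o=ctrl.get_obs();print(o['contact_force']);im,d=ctrl.get_image('wrist');cv2.imwrite('pics/w16.png',im)
im,d=ctrl.get_image('side');crop(im,290,220,390,310,6,'pics/s16.png')
E
```

```text
t: 14.67
tool_pos: [0.4681, -0.2112, 0.0487]
tool_rot: [0.774, 1.431, -0.774]
contact_force: [-0.4, 0.6, -1.5]
opening: 0.0126
[-0.3702  0.5647 -1.5224]
```

View pics/w16.png

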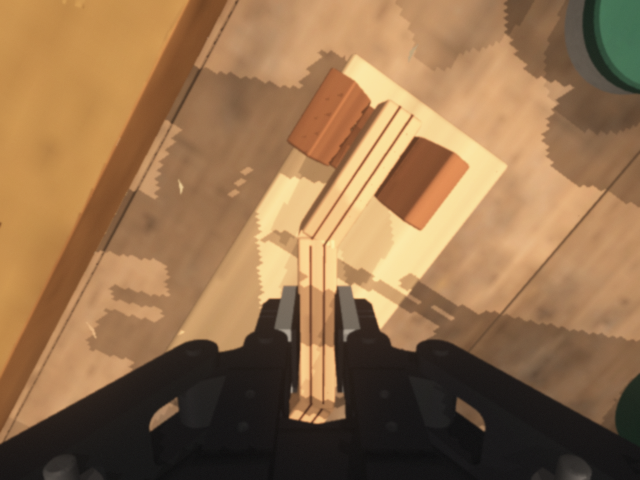

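View pics/s16.png

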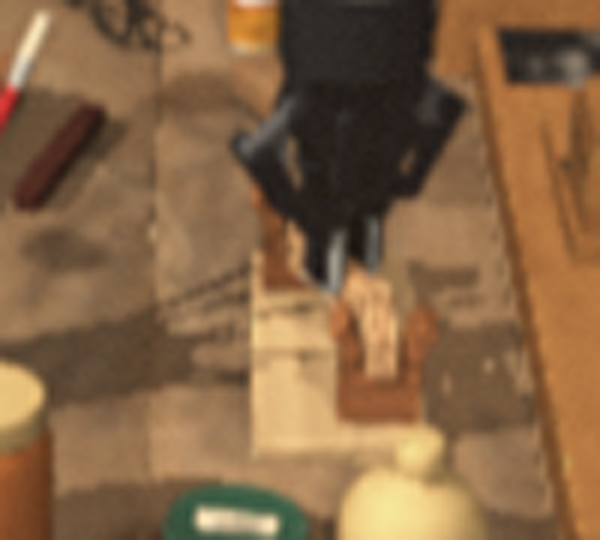

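```bash
python3 -m handwheel '[0,0.0015,0,0,0,0,0, 0,0.0015,0,0,0,0,0, 0.3,0.0015,0,0,0,0,0, 0.4,0.0015,0,0,0,0,0, 0.4,0.0015,0,0,0,0,0, 0.4,0.0015,0,0,0,0,0, 0.4,0.0015,0,0,0,0,0]'
python3 - <<'E'
from h import *
im,d=ctrl.get_image('wrist');cv2.imwrite('pics/w17.png',im)
E
```

```text
t: 15.35
tool_pos: [0.4688, -0.2117, 0.0485]
tool_rot: [0.773, 1.428, -0.773]
contact_force: [0.6, 0.2, -0.1]
opening: 0.034
```

View pics/w17.png

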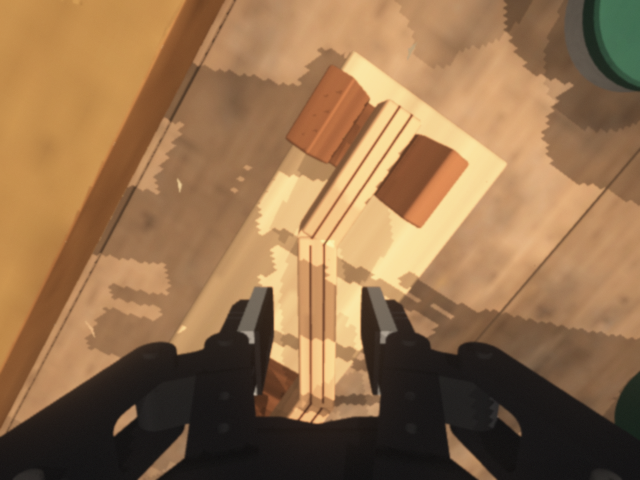

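Released cleanly. I'll rise straight up, back off a bit and check.

```bash
python3 -m handwheel '[0.4,-0.02,0,0,0,0,0, 0.4,-0.06,0,0,0,0,0, 0.4,-0.1,0,0,0,0,0, 0.4,-0.14,0,0,0,0,0, 0.4,-0.18,0,0,0,0,0, 0.4,-0.2,0.0,-0.03,0,0,0, 0.4,-0.2,0.0,-0.07,0,0,0, 0.4,-0.2,0,-0.07,0,0,0, 0.4,-0.2,0,-0.07,0,0,0]'
python3 - <<'E'
from h import *
import pickle
o=ctrl.get_obs();pickle.dump(o,open('o18.pkl','wb'));print(o['tool_pos']);im,d=ctrl.get_image('wrist');cv2.imwrite('pics/w18.png',im);np.save('w18.npy',d)
im,d=ctrl.get_image('side');crop(im,220,210,400,430,2.7,'pics/s18.png')
im,d=ctrl.get_image('scene');crop(im,200,210,450,390,3,'pics/sc18.png')
E
```

```text
t: 16.15
tool_pos: [0.43, -0.152, 0.2488]
tool_rot: [0.772, 1.427, -0.772]
contact_force: [-0.5, -0.4, -0.4]
opening: 0.034
[ 0.43   -0.152   0.2488]
```

View pics/w18.png

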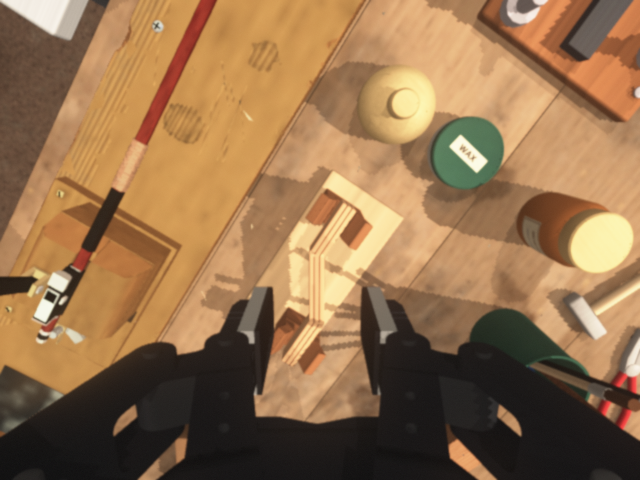

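View pics/s18.png

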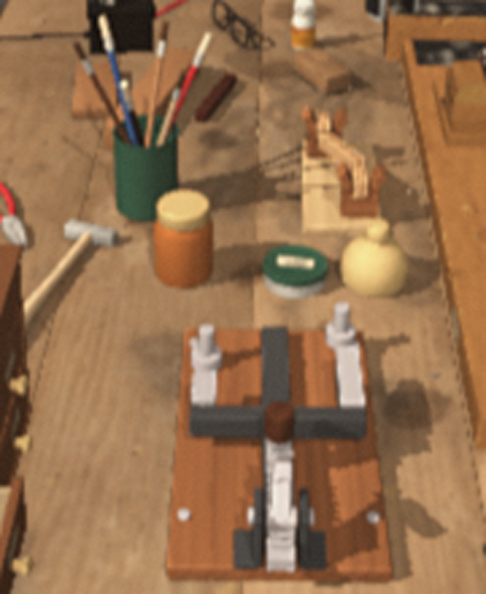

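View pics/sc18.png

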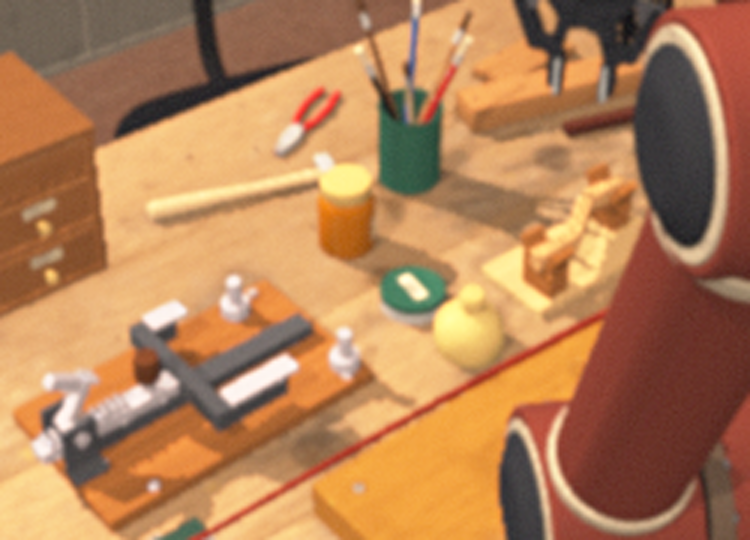

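```bash
python3 - <<'E'
from h import *
import pickle
o=pickle.load(open('o18.pkl','rb'));w=cam('wrist',o);d=np.load('w18.npy')
im=cv2.imread('pics/w18.png');crop(im,260,160,420,390,2.6,'pics/w18c.png')
for p in [(335,228),(316,265),(316,290),(315,315),(300,345),(350,208),(292,357)]: print(p,px2w(w,*p,d=np.median(d[p[1]-1:p[1]+2,p[0]-1:p[0]+2])))
E
```

```text
(335, 228) [ 0.4531 -0.1571  0.0609]
(316, 265) [ 0.458  -0.1948  0.0602]
(316, 290) [ 0.4711 -0.2148  0.0607]
(315, 315) [ 0.4841 -0.2363  0.0605]
(300, 345) [ 0.4892 -0.27    0.0609]
(350, 208) [ 0.454  -0.1354  0.0609]
(292, 357) [ 0.49   -0.2856  0.06  ]
```

View pics/w18c.png

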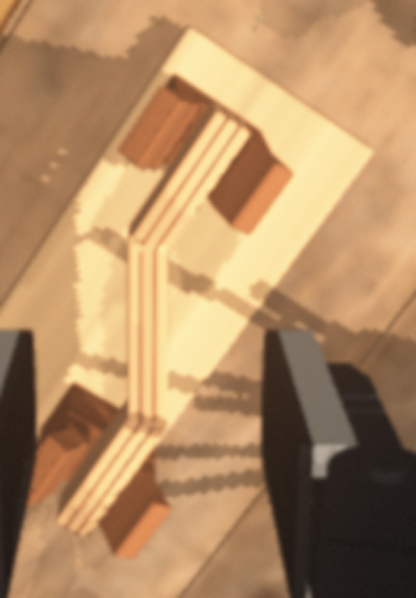

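```bash
python3 -c "
from station import ctrl
print(ctrl.finish_job())"
```

```text
the job is handed in; nothing more can be done
None
```

I carried out the whole sequence and handed the job in at about 16 s. No verdict came back, so the results below are from my own checks.

**What I did:**
- **Pawl:** I pinched the finger tab and swung the pawl up to about 1 rad or more. The later pictures still show it raised.
- **Jaw:** I gripped the knob and pulled it back. The tool moved 50 mm and then met the stop, at about 18 N. The jaw is still back in the last pictures.
- **Bar:** I gripped it across the middle leg, lifted it straight out, turned it about 90° and lowered it into the cradle notches. I then released it and rose clear.

**Last checks:**
- The bar's top measured 60 to 61 mm above the bench at seven points along it. That fits it lying flat with its underside on the 40 mm notch floors.
- Its centre is within about 3 mm of the cradle's, and both end legs lie between their forks.
- The pot, jar, spirit lamp and tin look undisturbed.
- The gripper is about 190 mm above the bar and touching nothing.

**Disagreement:** the side and scene cameras placed the cradle 4 to 9 mm from where the wrist camera did. I used the wrist camera because it was closer and its depth readings agreed with the given sizes, and the bar went in without resistance.

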